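Turn the hardware carousel to the square tin

ROBOT

A 7-joint arm with a two-finger parallel gripper is mounted at the origin on the work surface. World frame = base frame: x ahead of the robot, y to its left, z up, the work surface at z = 0. Lengths are in m, angles in rad, forces in N, time in s.
With the tool pointing down it reaches from about 0.4 to 0.875 m from the base axis. Payload 19.3 kg.
Tool frame: the origin (TCP) lies between the finger pads; the fingertips stand bot.tcp_to_tips ahead of it and the grasp point (between the pads) lies 3 mm ahead of it (bot.tcp_to_tips is the distance from the TCP to the fingertips, in m); x points along the fingers, y is the direction in which the jaws open and shut, and the axes are right-handed (so a half turn about x gives the same grasp; the last joint's range is limited). The gripper opens to 85 mm and grips with 20 to 120 N. Pads are 22 mm wide; open, the fingers measure 114 mm over their backs; the gripper's body (76 mm by 85 mm) begins 54 mm behind the grasp point. The pads swing forward as they close: fully open they stand 13 mm farther back than shut.
Start: joints at [-1.264, 0.521, -0.036, 1.599, 0.021, 1.021, -0.113], TCP at [0.23, 0.581, 0.253] pointing down, gripper open.
Joint ranges: [-2.91, 2.91], [-0.3, 2.13], [-1.5, 1.42], [0.17, 2.43], [-1.26, 4.41], [0.16, 1.93], [-2.52, 2.52]. Speed limits (rad/s): [1.89, 1.89, 2.39, 2.39, 3.01, 3.01, 3.01].

INTERFACE

Orientations are given as [roll, pitch, yaw] about the fixed x, y, z axes, in that order (R = Rz(yaw) Ry(pitch) Rx(roll)).
In Python, from workcell import bot, eyes gives the robot as it stands. The module is installed in compiled form; this text tells all that it offers.
- The arm moves only by the tool step_arm, never from a script. Its argument "targets" is a list that holds one entry, the list of rows, each a list of 7 numbers: the shift along the tool's x, y, z in cm, then the turn, a rotation vector about the tool's x, y, z in rad, then the opening, from 0 (shut) to 1 (fully open). A call has 1 to 10 rows; each row is the pose to reach, as a shift and turn from the pose measured when the call began, along the tool's axes at that moment; what a row does not reach only later rows make up. A row lasts 1/10 s, in which the tool goes at most 50 mm and 8.59 degrees, less where a joint would pass 70% of its speed; a pose out of reach is approached as far as the arm can. A call with a gripper value outside its range is refused whole. The fingers move at their own pace and stop on an object; "grip_force" is the grip in N (left out, the last holds). Time passes only in rows, so rows that repeat a pose let the fingers close. It gives the time, the measured TCP pose, the force and the opening at its end, in the units of the state.
- bot.observe(): the state, without advancing time (a new reading comes with each control period).
- eyes.grab_frame(name): name is "side" or "top" or "wrist"; returns the picture (480x640x3 uint8, red, green, blue); there is no depth.
- eyes.get_calibration(name): a dict with "fx", "fy", "cx", "cy" (pixels), "camera_from_world" (4x4, takes a point from world to camera coordinates); the wrist camera has in their place "hand_eye" (4x4, takes a point from camera to tool coordinates, whose origin is the TCP and whose axes are the tool frame's). Camera axes: x right, y down, z forward; pixel columns grow to the right and rows downward; lengths in m; the calibration is good to about 2 mm. A picture is of the moment at which its call begins: read the wrist's pose just before it. get_calibration takes no time and is no camera call.
- bot.job_done(): hands the job in, once; it reports no verdict.
The state is a dict: "clock": time; "qpos": joint angles; "qd": joint speeds; "joint_efforts": joint torques, N m; "position": TCP position; "tool_rot": TCP orientation; "force": force on the tool from outside, world axes, zero at the start; "moment": the same for the moment, N m; "grip_width": finger opening in m.
Only numpy, scipy, OpenCV 4.12 (cv2) and the standard library are available. Lean on these libraries where they do the work, as an engineer would, in place of code of your own. Each camera call takes 0.05 s, during which the arm holds its last target.

TASK

Push the hardware carousel round by the blocks on its rim until the square tin of fence staples stands at the front, in line with the fixed pointer on the bench. Only push: do not touch or lift any of the containers standing on the carousel, leave the tools on the bench where they lie, and leave the carousel standing still.

Things in the scene. Friction and masses are not known exactly. Their poses are not given: they have to be found in the camera images.
- base: Fixed carousel base. Origin on the bench (z = 0) on the vertical turning axis. A dark wooden tongue with a flat steel diamond (the pointer) sticks out from under the disc along the base's own -x axis, roughly towards the robot: that direction is the front. It lies 190 to 292 mm from the axis and is at most 16 mm high, so fingers pass above it.
- turntable: Plywood disc, 330 mm diameter, 18 mm thick, turning both ways without end stops; friction about 0.25 N m (2 N at the rim), so it stops at once when no longer pushed. Origin on the axis at its underside, 18 mm above the bench. Five containers stand loose on it, about 85 mm from the axis, one midway between each two neighbouring rim blocks, in any order. A hub knob reaches 54 mm above the bench.
- block0 (a point): Rim block 0 of five alike, evenly spaced 72 degrees apart: upright wooden block to push against. This point is the middle of its top, 149 mm from the axis and 76 mm above the bench. The block spans 131 to 167 mm from the axis, is 14 mm thick tangentially and stands 40 mm above the disc.
- block1 (a point): Rim block 1 of five alike, evenly spaced 72 degrees apart: upright wooden block to push against. This point is the middle of its top, 149 mm from the axis and 76 mm above the bench. The block spans 131 to 167 mm from the axis, is 14 mm thick tangentially and stands 40 mm above the disc.
- block2 (a point): Rim block 2 of five alike, evenly spaced 72 degrees apart: upright wooden block to push against. This point is the middle of its top, 149 mm from the axis and 76 mm above the bench. The block spans 131 to 167 mm from the axis, is 14 mm thick tangentially and stands 40 mm above the disc.
- block3 (a point): Rim block 3 of five alike, evenly spaced 72 degrees apart: upright wooden block to push against. This point is the middle of its top, 149 mm from the axis and 76 mm above the bench. The block spans 131 to 167 mm from the axis, is 14 mm thick tangentially and stands 40 mm above the disc.
- block4 (a point): Rim block 4 of five alike, evenly spaced 72 degrees apart: upright wooden block to push against. This point is the middle of its top, 149 mm from the axis and 76 mm above the bench. The block spans 131 to 167 mm from the axis, is 14 mm thick tangentially and stands 40 mm above the disc.
- square_tin: The only square container: open steel tin 58 x 58 mm, 60 mm high, with fence staples in it, standing loose on the turntable. Origin at the centre of its underside (36 mm above the bench).
- round_tin: Round open steel tin with nails, 62 mm diameter, 60 mm high, loose on the turntable. Origin at the centre of its underside.
- jar: Round closed jar, 60 mm diameter, 68 mm high, loose on the turntable. Origin at the centre of its underside.
- pot: Round open grey plastic pot, 64 mm diameter at the rim, 50 mm high, loose on the turntable. Origin at the centre of its underside.
- can: Round closed aluminium can, 56 mm diameter, 60 mm high, loose on the turntable. Origin at the centre of its underside.
- level: Aluminium spirit level, 406 x 26 x 52 mm, lying loose beyond the carousel. Origin at the centre of its underside, long along its own x. Bystander.
- screwdriver: Flat-head screwdriver with an orange grip, about 200 mm long, lying to the right of the carousel. Bystander.
- pliers: Fencing pliers, about 230 mm long, lying on the bench to the right of the carousel, nearer the robot. Bystander.
Not all that is in view belongs to the job. What is shaped like the jar but pink is not meant.

How it is judged:
At the end, for the whole second after the job is handed in: The square tin's centre is within 13 mm of the pointer's centre line, on the pointer's side of the axis, still 65 to 105 mm from the axis; the turntable stands still (under 0.03 rad/s) and all five containers stand upright on it (y of square_tin in the frame of base between -0.013 and 0.013 m and x of square_tin in the frame of base between -0.105 and -0.065 m and angular speed of turntable below 0.03 rad/s and height (world z) of square_tin between 0.031 and 0.041 m and height (world z) of round_tin between 0.031 and 0.041 m and height (world z) of jar between 0.031 and 0.041 m and height (world z) of pot between 0.031 and 0.041 m and height (world z) of can between 0.031 and 0.041 m and angle between each of square_tin, round_tin, jar, pot, can's own z axis and vertical below 0.15 rad); the robot touches nothing.
It fails at once if a container on the carousel is lifted, dropped or tipped (height (world z) of any of square_tin, round_tin, jar, pot, can above 0.046 m or height (world z) of any of square_tin, round_tin, jar, pot, can below 0.026 m or angle between any of square_tin, round_tin, jar, pot, can's own z axis and vertical above 0.3 rad).
It fails at once if the robot pushes against a container instead of the rim (contact force between any of the fingers, the arm and square_tin above 1.5 N or contact force between any of the fingers, the arm and round_tin above 1.5 N or contact force between any of the fingers, the arm and jar above 1.5 N or contact force between any of the fingers, the arm and pot above 1.5 N or contact force between any of the fingers, the arm and can above 1.5 N).
It fails at once if a tool on the bench is moved by more than 20 mm (distance of any of level, screwdriver, pliers from where it was at the start of the episode above 0.02 m).
It also fails if it takes over 54 s, if anything falls off the work surface, if the arm or the gripper's body presses on something with over 40 N, if the wrist force passes 120 N, or if a joint passes its speed limit or range.

## Working session

There is one attempt and no reset: what is moved stays moved. The work goes in short steps, Python scripts to look and compute and a tool call to move; the robot and the scene stay as the last step left them, time stands still between calls to the robot, and variables do not carry over. Pictures are saved under pics/ and viewed, and the job is handed in when it is done.

Besides the shell and the picture viewer there is one more tool, called after "Emit:" as name(argument=value, ...) on one line, values as JSON. step_arm: Moves the arm, as the interface text tells. Its arguments: {"type":"object","properties":{"targets":{"type":"array","items":{"type":"array","items":{"type":"array","items":{"type":"number"}}}},"grip_force":{"type":"number"}},"required":["targets"]}

```bash
mkdir -p pics
python3 - <<'E'
from workcell import bot, eyes
import cv2,json,numpy as np
s=bot.observe(); print(s); print(bot.tcp_to_tips)
for n in("top","side"):
    im=eyes.grab_frame(n); cv2.imwrite(f"pics/{n}0.png",im[:,:,::-1])
    print(n,eyes.get_calibration(n))
print(eyes.get_calibration("wrist"))
E
```

```text
{'clock': 0.0, 'qpos': array([-1.2641843 ,  0.52203838, -0.03631768,  1.59999217,  0.02124149,
        1.0211298 , -0.11280981]), 'qd': array([-0.00027014,  0.00089977,  0.00024276, -0.00133335,  0.00109456,
       -0.00160619,  0.00111836]), 'joint_efforts': array([ 2.13032858e-03, -9.27081084e+01,  1.98062718e+00, -3.69934058e+01,
        1.79686316e-02,  7.90926861e-03,  6.34146704e-05]), 'position': array([0.22990588, 0.58083783, 0.25271634]), 'tool_rot': array([-1.46446229,  1.56961439, -1.84128112]), 'force': array([0.05300495, 0.98374394, 0.15582193]), 'moment': array([-0.02227465,  0.00226741,  0.0281527 ]), 'grip_width': 0.08521876217004175}
0.022
top {'fx': 542.0238903684967, 'fy': 542.0238903684967, 'cx': 322.1804227716223, 'cy': 243.54696629908938, 'camera_from_world': array([[-0.0065089 , -0.99960249, -0.02743165, -0.02078717],
       [-0.98104987,  0.01169555, -0.19340211,  0.63097579],
       [ 0.19364606,  0.02565298, -0.98073601,  1.24151076],
       [ 0.        ,  0.        ,  0.        ,  1.        ]])}
side {'fx': 440.07650519211984, 'fy': 440.07650519211984, 'cx'
[... 167 characters left out ...]
17008e-01, -6.59590852e-01, -6.48539109e-01,
         2.24035686e-01],
       [ 3.22758605e-01,  5.62521587e-01, -7.61180890e-01,
         9.49962978e-01],
       [ 0.00000000e+00,  0.00000000e+00,  0.00000000e+00,
         1.00000000e+00]])}
{'fx': 383.37074364603797, 'fy': 383.37074364603797, 'cx': 325.23068901684036, 'cy': 234.9929120133539, 'hand_eye': array([[-8.59699361e-05, -3.23299299e-01,  9.46296759e-01,
        -1.20875682e-01],
       [ 9.99999888e-01,  4.13357070e-04,  2.32070939e-04,
         7.23195948e-04],
       [-4.66186827e-04,  9.46296672e-01,  3.23299227e-01,
        -8.24737225e-02],
       [ 0.00000000e+00,  0.00000000e+00,  0.00000000e+00,
         1.00000000e+00]])}
```

View pics/top0.png

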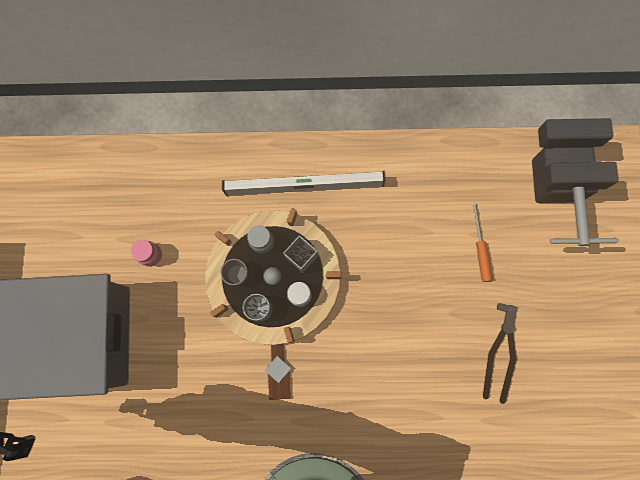

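View pics/side0.png

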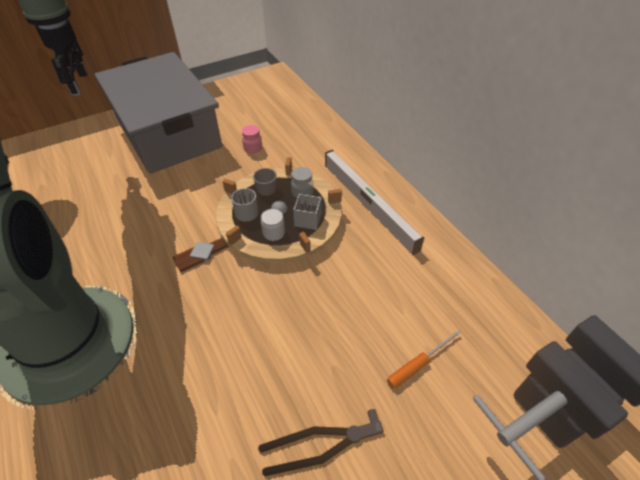

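The top view shows the square tin with staples at about (301,252). The round containers are at (260,238), (234,272), (256,306) and (299,293). The hub is at (272,276) and the pointer diamond at (279,369). The rim blocks are at about (292,215), (222,237), (218,311), (290,335) and (333,275). Next I'll measure these and confirm the tin in an enlarged crop.

```bash
cat > h.py <<'E'
from workcell import bot, eyes
import cv2,numpy as np
from scipy.spatial.transform import Rotation as R
def ray(n,uv,z):
    c=eyes.get_calibration(n);T=np.linalg.inv(c["camera_from_world"])
    d=T[:3,:3]@np.array([(uv[0]-c["cx"])/c["fx"],(uv[1]-c["cy"])/c["fy"],1]);o=T[:3,3]
    return o+d*(z-o[2])/d[2]
def blobs(im,lo,hi,roi,amin):
    h=cv2.cvtColor(im,cv2.COLOR_RGB2HSV);m=cv2.inRange(h,lo,hi);k=np.zeros_like(m);x0,y0,x1,y1=roi;k[y0:y1,x0:x1]=m[y0:y1,x0:x1]
    n,l,s,c=cv2.connectedComponentsWithStats(k)
    return [(c[i].round(1),s[i]) for i in range(1,n) if s[i][4]>=amin]
E
python3 - <<'E'
from h import *
im=cv2.imread("pics/top0.png")[:,:,::-1].copy()
h=cv2.cvtColor(im,cv2.COLOR_RGB2HSV)
for p in [(292,213),(222,237),(218,311),(289,332),(333,275),(279,369),(275,392),(215,275),(240,290),(301,252),(322,300)]: print(p,h[p[1],p[0]])
cv2.imwrite("pics/crop0.png",cv2.resize(im[200:410,195:355,::-1],None,fx=2.85,fy=2.85,interpolation=cv2.INTER_CUBIC))
E
```

```text
(292, 213) [ 13 136 163]
(222, 237) [ 13 138 170]
(218, 311) [ 14 138 166]
(289, 332) [ 13 140 162]
(333, 275) [ 14 139 171]
(279, 369) [ 27  16 161]
(275, 392) [ 12 137  95]
(215, 275) [ 17 100 197]
(240, 290) [17 79 61]
(301, 252) [16 61 63]
(322, 300) [ 17  98 122]
```

View pics/crop0.png

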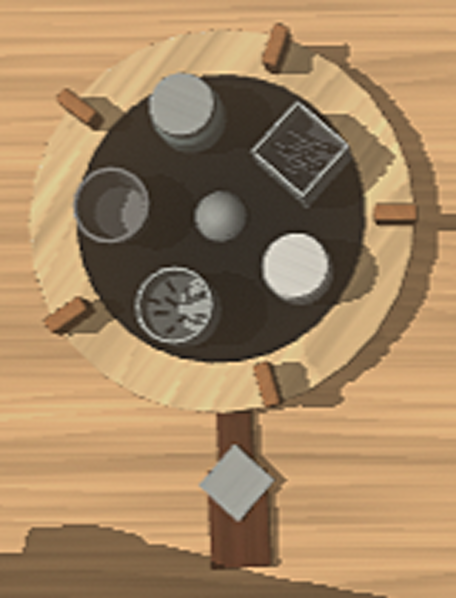

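The crop shows one square tin with staples, at crop (300,150), which is top-view pixel (300,252). The other four containers are round.

Run:
```python
from h import *
from scipy.optimize import least_squares
im=cv2.imread("pics/top0.png")[:,:,::-1].copy()
P=[]
for c,s in blobs(im,(11,122,145),(15,160,200),(200,203,350,350),20):
    p=ray("top",c,.076);P.append(p);print(c,s,p.round(4))
hub=ray("top",(272.0,275.5),.05);print("hub",hub)
P=np.array(P)
r=least_squares(lambda v:np.hypot(P[:,0]-v[0],P[:,1]-v[1])-.149,hub[:2]);A=r.x;print("axis",A,r.fun)
for c,s in blobs(im,(20,5,120),(40,30,220),(255,350,305,390),50):
    d=ray("top",c,.014);print("dia",c,s,d)
f=d[:2]-A;print("front",np.linalg.norm(f),np.degrees(np.arctan2(f[1],f[0])))
t=ray("top",(300,252.5),.096)  # rim
print("tin",t,np.linalg.norm(t[:2]-A),np.degrees(np.arctan2(*(t[:2]-A)[::-1])))
for p in P: print("blk",np.degrees(np.arctan2(*(p[:2]-A)[::-1])))
```

```text
[290.8 215. ] [287 209   8  13  59] [0.6987 0.0481 0.076 ]
[220.8 236.5] [215 231  13  12  60] [0.648  0.2158 0.076 ]
[333. 274.] [326 272  15   5  71] [ 0.5547 -0.0519  0.076 ]
[217. 310.] [211 305  13  11  67] [0.4728 0.2195 0.076 ]
[287.7 334.3] [284 328   8  14  66] [0.4157 0.0539 0.076 ]
hub [0.55616405 0.09485386 0.05      ]
axis [0.55807383 0.09710591] [-3.70691727e-05 -1.36843231e-04  5.98205176e-05  1.21301918e-04
 -1.96835449e-04]
dia [278.  368.9] [265 357  25  25 329] [0.33611197 0.08222743 0.014     ]
front 0.22245996981556584 -176.1651040985189
tin [0.60323446 0.02442022 0.096     ] 0.08557272486365952 -58.146738604234805
blk -19.22075389913747
blk 52.85862614978395
blk -91.31390227212756
blk 124.87165406050633
blk -163.11613285892682
```

Run:
```python
from h import *
s=bot.observe();M=R.from_euler('xyz',s["tool_rot"]).as_matrix();print("tool axes in world (cols)\n",M.round(3))
for z in(.08,.1,.12,.14,.16,.18,.2): print(z,ray("top",(108,275),z).round(3),ray("side",(215,97),z).round(3))
for z in(.03,.05,.07,.09): print("pink",z,ray("top",(143,251),z).round(3),ray("side",(251,133),z).round(3))
T=ray("top",(108,397),.12);print(T)
```

```text
tool axes in world (cols)
 [[-0.     0.368  0.93 ]
 [-0.001  0.93  -0.368]
 [-1.    -0.001  0.   ]]
0.08 [0.557 0.481 0.08 ] [0.59  0.609 0.08 ]
0.1 [0.554 0.472 0.1  ] [0.581 0.577 0.1  ]
0.12 [0.552 0.463 0.12 ] [0.573 0.544 0.12 ]
0.14 [0.549 0.455 0.14 ] [0.564 0.512 0.14 ]
0.16 [0.546 0.446 0.16 ] [0.556 0.48  0.16 ]
0.18 [0.543 0.438 0.18 ] [0.547 0.448 0.18 ]
0.2 [0.54  0.429 0.2  ] [0.538 0.416 0.2  ]
pink 0.03 [0.623 0.419 0.03 ] [0.635 0.441 0.03 ]
pink 0.05 [0.62  0.411 0.05 ] [0.626 0.414 0.05 ]
pink 0.07 [0.616 0.404 0.07 ] [0.617 0.388 0.07 ]
pink 0.09 [0.612 0.397 0.09 ] [0.607 0.362 0.09 ]
[0.28147337 0.44438611 0.12      ]
```

The box on the left is about 0.19 m high, so I'll raise, shut the fingers and cross over it.

Emit:
step_arm(targets=[[[-3,0,0,0,0,0,0],[-5,-1.6,4.6,-0.05,0,0,0],[-5,-3.2,9.2,-0.1,0,0,0],[-5,-4.8,13.8,-0.15,0,0,0],[-5,-6.4,18.4,-0.2,0,0,0],[-5,-8,23,-0.25,0,0,0],[-5,-9.6,27.6,-0.3,0,0,0],[-5,-11.2,32.2,-0.35,0,0,0],[-5,-12.8,36.8,-0.4,0,0,0],[-5,-14.4,41.4,-0.44,0,0,0]]])

```text
clock: 1.1
position: [0.5631, 0.2931, 0.3028]
tool_rot: [-2.189, 1.569, -2.124]
force: [-0.3, 1.2, 0.3]
grip_width: 0.0
```

```bash
cat >> h.py <<'E'
AX=np.array([.5581,.0971])
def to_tool(px,py,pz):
    s=bot.observe();M=R.from_euler('xyz',s["tool_rot"]).as_matrix()
    return (M.T@(np.array([px,py,pz])-s["position"])*100).round(2)
def pol(r,a): a=np.radians(a); return AX+r*np.array([np.cos(a),np.sin(a)])
def st():
    s=bot.observe();M=R.from_euler('xyz',s["tool_rot"]).as_matrix()
    d=s["position"][:2]-AX
    print(s["clock"],s["position"].round(4),"F",s["force"].round(1),"w",s["grip_width"],"r,ang",np.hypot(*d).round(4),np.degrees(np.arctan2(d[1],d[0])).round(2));print(M.round(3))
E
python3 - <<'E'
from h import *
st();print(bot.observe()["qpos"]);print(to_tool(*pol(.155,66),.30),to_tool(*pol(.155,66),.07))
E
```

```text
1.1 [0.5631 0.2931 0.3028] F [-0.3  1.2  0.3] w 1.7984298817300435e-05 r,ang 0.196 88.55
[[-0.001 -0.065  0.998]
 [-0.001  0.998  0.065]
 [-1.    -0.001 -0.001]]
[-0.55672161  0.49401739 -0.02528359  1.51278006  0.01383849  1.1361672
  1.05129003]
[ 0.28 -5.81  5.44] [23.28 -5.78  5.46]
```

Emit:
step_arm(targets=[[[0,-3,2.7,0,0,0,0],[0.2,-5.8,5.4,0,0,0,0],[4,-5.8,5.4,0,0,0,0],[8,-5.8,5.4,0,0,0,0],[12,-5.8,5.4,0,0,0,0],[15,-5.8,5.4,0,0,0,0],[15,-5.8,5.4,0,0,0,0]]])

```text
clock: 1.8
position: [0.6185, 0.2377, 0.1486]
tool_rot: [-2.692, 1.563, -2.626]
force: [0.1, 0.2, -0.6]
grip_width: -0.0
```

Run:
```python
from h import *
st();print(to_tool(*pol(.155,66),.07))
for n in("top","side"):
    im=eyes.grab_frame(n)
    y0,x0=(190,180) if n=="top" else (80,180)
    cv2.imwrite(f"pics/{n}1.png",cv2.resize(im[y0:y0+200,x0:x0+200,::-1],None,fx=2.9,fy=2.9,interpolation=cv2.INTER_CUBIC))
```

```text
1.8 [0.6185 0.2377 0.1486] F [ 0.1  0.2 -0.6] w -2.533596617103756e-05 r,ang 0.1531 66.75
[[-0.007 -0.065  0.998]
 [-0.004  0.998  0.065]
 [-1.    -0.003 -0.007]]
[7.86 0.11 0.33]
```

View pics/top1.png

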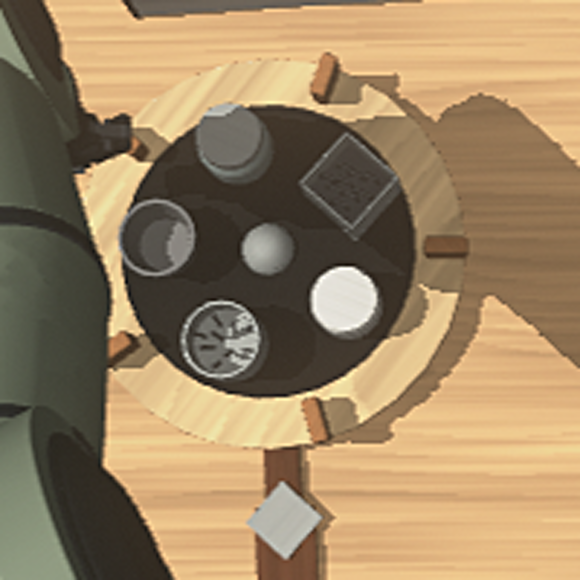

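View pics/side1.png

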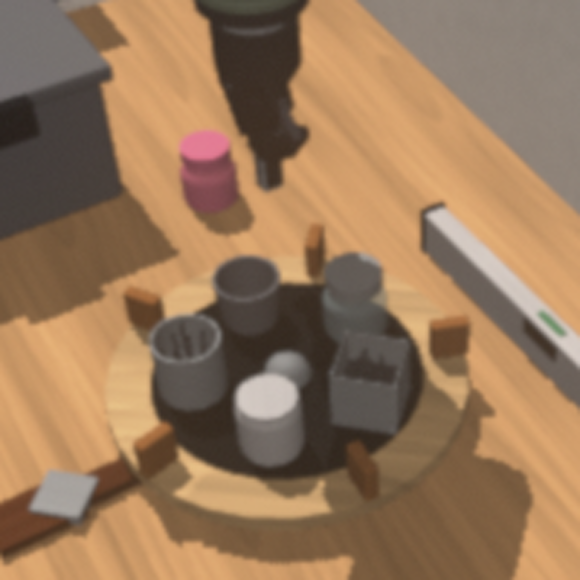

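The finger hangs just left of the far-left block (side crop 315,250), clear of all containers. I'll lower it next to the block and bring it up to the block face.

Emit:
step_arm(targets=[[[3,0.1,0.3,0,0,0,0],[6,0.1,0.3,0,0,0,0],[7.8,0.1,0.3,0,0,0,0],[7.8,0.1,0.3,0,0,0,0],[7.8,0.1,0.3,0,0,0,0]]])

```text
clock: 2.4
position: [0.6247, 0.2401, 0.0775]
tool_rot: [-0.405, 1.57, -0.34]
force: [0.0, 0.2, 0.4]
grip_width: -0.0003
```

```bash
cat >> h.py <<'E'
def arc(a0,a1,n,r=.155,z=.07):
    for a in np.linspace(a0,a1,n+1)[1:]: print(round(a,1),to_tool(*pol(r,a),z).tolist())
E
python3 - <<'E'
from h import *
st();arc(66,44,10)
im=eyes.grab_frame("side")
cv2.imwrite(f"pics/side2.png",cv2.resize(im[80:280,180:380,::-1],None,fx=2.9,fy=2.9,interpolation=cv2.INTER_CUBIC))
E
```

```text
2.4 [0.6247 0.2401 0.0775] F [0.  0.2 0.4] w -0.00031270210138526546 r,ang 0.1577 65.04
[[ 0.001 -0.065  0.998]
 [-0.     0.998  0.065]
 [-1.    -0.     0.001]]
63.8 [0.75, -0.4, 0.16]
61.6 [0.75, -0.71, 0.67]
59.4 [0.75, -1.03, 1.17]
57.2 [0.75, -1.38, 1.65]
55.0 [0.75, -1.74, 2.12]
52.8 [0.75, -2.12, 2.58]
50.6 [0.75, -2.52, 3.02]
48.4 [0.75, -2.94, 3.45]
46.2 [0.75, -3.37, 3.86]
44.0 [0.75, -3.82, 4.25]
```

View pics/side2.png

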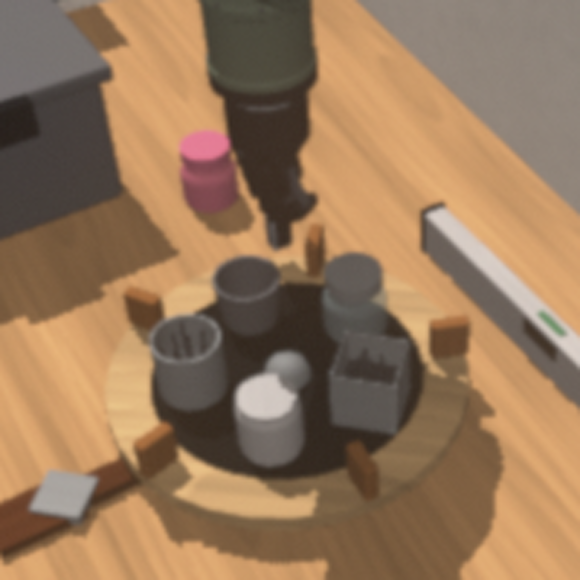

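The finger is beside the block and clear. Now I'll start pushing.

Emit:
step_arm(targets=[[[0.4,-0.4,0.2,0,0,0,0],[0.7,-0.7,0.7,0,0,0,0],[0.7,-1.0,1.2,0,0,0,0],[0.7,-1.4,1.6,0,0,0,0],[0.7,-1.7,2.1,0,0,0,0],[0.7,-2.1,2.6,0,0,0,0],[0.7,-2.5,3.0,0,0,0,0],[0.7,-2.9,3.4,0,0,0,0],[0.7,-3.4,3.9,0,0,0,0],[0.7,-3.8,4.2,0,0,0,0]]])

```text
clock: 3.45
position: [0.6698, 0.2044, 0.0708]
tool_rot: [-0.148, 1.569, -0.083]
force: [-1.2, 0.4, -0.8]
grip_width: -0.0003
```

Run:
```python
from h import *
st();arc(44,19,10)
im=eyes.grab_frame("top")
cv2.imwrite(f"pics/top3.png",cv2.resize(im[190:390,180:380,::-1],None,fx=2.9,fy=2.9,interpolation=cv2.INTER_CUBIC))
```

```text
3.45 [0.6698 0.2044 0.0708] F [-1.2  0.4 -0.8] w -0.0003048016553682979 r,ang 0.1549 43.86
[[ 0.002 -0.065  0.998]
 [-0.     0.998  0.065]
 [-1.    -0.     0.002]]
41.5 [0.08, -0.49, 0.41]
39.0 [0.08, -1.03, 0.81]
36.5 [0.08, -1.59, 1.19]
34.0 [0.08, -2.17, 1.54]
31.5 [0.09, -2.76, 1.87]
29.0 [0.09, -3.37, 2.17]
26.5 [0.09, -3.98, 2.45]
24.0 [0.09, -4.61, 2.7]
21.5 [0.09, -5.25, 2.92]
19.0 [0.09, -5.9, 3.11]
```

View pics/top3.png

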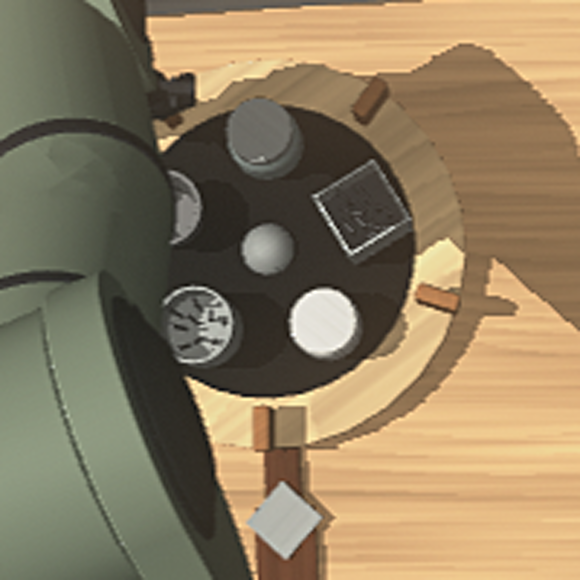

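The carousel has turned about 18° clockwise and the containers ride along undisturbed. I'll keep pushing.

Emit:
step_arm(targets=[[[0.1,-0.5,0.4,0,0,0,0],[0.1,-1.0,0.8,0,0,0,0],[0.1,-1.6,1.2,0,0,0,0],[0.1,-2.2,1.5,0,0,0,0],[0.1,-2.8,1.9,0,0,0,0],[0.1,-3.4,2.2,0,0,0,0],[0.1,-4.0,2.4,0,0,0,0],[0.1,-4.6,2.7,0,0,0,0],[0.1,-5.2,2.9,0,0,0,0],[0.1,-5.9,3.1,0,0,0,0]]])

```text
clock: 4.5
position: [0.7051, 0.1464, 0.0699]
tool_rot: [-0.235, 1.568, -0.171]
force: [-1.4, 1.0, -0.2]
grip_width: 0.0
```

Run:
```python
from h import *
st();arc(19,-6,10)
```

```text
4.5 [0.7051 0.1464 0.0699] F [-1.4  1.  -0.2] w 4.165740974320829e-05 r,ang 0.1551 18.54
[[ 0.002 -0.064  0.998]
 [-0.     0.998  0.064]
 [-1.    -0.001  0.002]]
16.5 [-0.0, -0.54, 0.12]
14.0 [-0.0, -1.2, 0.26]
11.5 [-0.0, -1.87, 0.37]
9.0 [-0.0, -2.54, 0.44]
6.5 [-0.0, -3.21, 0.49]
4.0 [-0.0, -3.89, 0.51]
1.5 [-0.0, -4.57, 0.5]
-1.0 [-0.0, -5.24, 0.46]
-3.5 [-0.0, -5.91, 0.39]
-6.0 [-0.0, -6.58, 0.29]
```

Emit:
step_arm(targets=[[[0,-0.5,0.1,0,0,0,0],[0,-1.2,0.3,0,0,0,0],[0,-1.9,0.4,0,0,0,0],[0,-2.5,0.4,0,0,0,0],[0,-3.2,0.5,0,0,0,0],[0,-3.9,0.5,0,0,0,0],[0,-4.6,0.5,0,0,0,0],[0,-5.2,0.5,0,0,0,0],[0,-5.9,0.4,0,0,0,0],[0,-6.6,0.3,0,0,0,0]]])

```text
clock: 5.5
position: [0.7123, 0.0802, 0.07]
tool_rot: [-0.252, 1.568, -0.187]
force: [-0.9, 2.7, -0.4]
grip_width: 0.0002
```

Run:
```python
from h import *
st();arc(-6,-31,10)
im=eyes.grab_frame("top")
cv2.imwrite(f"pics/top4.png",cv2.resize(im[190:390,180:380,::-1],None,fx=2.9,fy=2.9,interpolation=cv2.INTER_CUBIC))
```

```text
5.5 [0.7123 0.0802 0.07  ] F [-0.9  2.7 -0.4] w 0.0002231181261210442 r,ang 0.1551 -6.26
[[ 0.002 -0.064  0.998]
 [-0.     0.998  0.064]
 [-1.    -0.001  0.002]]
-8.5 [-0.0, -0.59, -0.12]
-11.0 [-0.0, -1.25, -0.28]
-13.5 [-0.0, -1.9, -0.47]
-16.0 [-0.0, -2.54, -0.68]
-18.5 [-0.0, -3.17, -0.92]
-21.0 [-0.0, -3.79, -1.19]
-23.5 [-0.0, -4.4, -1.49]
-26.0 [-0.0, -5.0, -1.81]
-28.5 [-0.0, -5.58, -2.16]
-31.0 [-0.0, -6.14, -2.53]
```

View pics/top4.png

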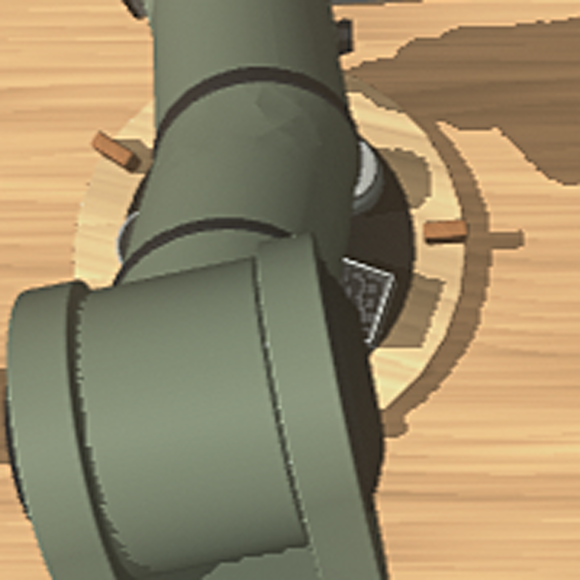

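Emit:
step_arm(targets=[[[0,-0.6,-0.1,0,0,0,0],[0,-1.2,-0.3,0,0,0,0],[0,-1.9,-0.5,0,0,0,0],[0,-2.5,-0.7,0,0,0,0],[0,-3.2,-0.9,0,0,0,0],[0,-3.8,-1.2,0,0,0,0],[0,-4.4,-1.5,0,0,0,0],[0,-5.0,-1.8,0,0,0,0],[0,-5.6,-2.2,0,0,0,0],[0,-6.1,-2.5,0,0,0,0]]])

```text
clock: 6.55
position: [0.6909, 0.0153, 0.0701]
tool_rot: [-0.652, 1.568, -0.589]
force: [-0.7, 2.1, -0.1]
grip_width: 0.0003
```

Run:
```python
from h import *
st();arc(-31,-51,10)
im=eyes.grab_frame("top")
cv2.imwrite(f"pics/top5.png",cv2.resize(im[190:390,180:380,::-1],None,fx=2.9,fy=2.9,interpolation=cv2.INTER_CUBIC))
im=eyes.grab_frame("side")
cv2.imwrite(f"pics/side5.png",cv2.resize(im[80:280,180:380,::-1],None,fx=2.9,fy=2.9,interpolation=cv2.INTER_CUBIC))
```

```text
6.55 [0.6909 0.0153 0.0701] F [-0.7  2.1 -0.1] w 0.00027553988403457134 r,ang 0.156 -31.63
[[ 0.002 -0.063  0.998]
 [-0.002  0.998  0.063]
 [-1.    -0.002  0.002]]
-33.0 [0.01, -0.24, -0.3]
-35.0 [0.01, -0.67, -0.63]
-37.0 [0.01, -1.09, -0.98]
-39.0 [0.01, -1.49, -1.33]
-41.0 [0.01, -1.88, -1.71]
-43.0 [0.01, -2.26, -2.09]
-45.0 [0.01, -2.63, -2.49]
-47.0 [0.01, -2.98, -2.91]
-49.0 [0.01, -3.31, -3.33]
-51.0 [0.01, -3.63, -3.77]
```

View pics/top5.png

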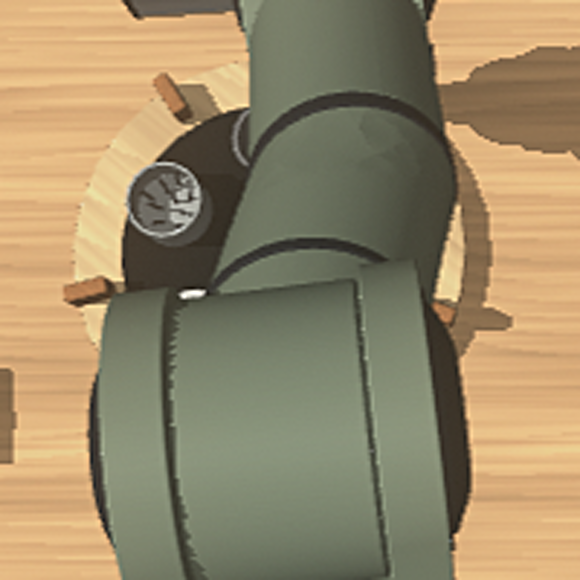

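View pics/side5.png

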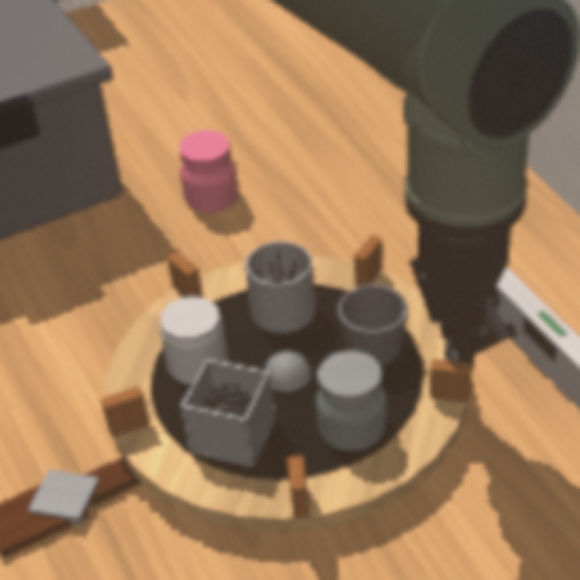

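Run:
```python
from h import *
for nm,uv,z in [("tin",(229,389),.096),("dia",(65,494),.014),("blkfront",(298,463),.076),("blkleft",(124,398),.076),("hub",(288,355),.054)]:
    p=ray("side",(180+uv[0]/2.9,80+uv[1]/2.9),z)[:2];d=p-AX;print(nm,p.round(4),np.hypot(*d).round(4),np.degrees(np.arctan2(d[1],d[0])).round(1))
```

```text
tin [0.4888 0.0487] 0.0845 -145.1
dia [0.3399 0.0812] 0.2187 -175.8
blkfront [ 0.5087 -0.0362] 0.1422 -110.3
blkleft [0.4133 0.102 ] 0.1449 178.1
hub [0.5654 0.099 ] 0.0076 14.9
```

Emit:
step_arm(targets=[[[0,-0.3,-0.3,0,0,0,0],[0,-0.7,-0.6,0,0,0,0],[0,-1.1,-1.0,0,0,0,0],[0,-1.5,-1.3,0,0,0,0],[0,-1.9,-1.7,0,0,0,0],[0,-2.3,-2.1,0,0,0,0],[0,-2.6,-2.5,0,0,0,0],[0,-3.0,-2.9,0,0,0,0],[0,-3.3,-3.3,0,0,0,0],[0,-3.6,-3.8,0,0,0,0]]])

```text
clock: 7.65
position: [0.6551, -0.024, 0.0702]
tool_rot: [-0.78, 1.567, -0.718]
force: [0.1, 0.6, 0.3]
grip_width: 0.0001
```

Run:
```python
from h import *
st();arc(-51,-61,5)
im=eyes.grab_frame("side")
cv2.imwrite(f"pics/side6.png",cv2.resize(im[80:280,180:380,::-1],None,fx=2.9,fy=2.9,interpolation=cv2.INTER_CUBIC))
```

```text
7.65 [ 0.6551 -0.024   0.0702] F [0.1 0.6 0.3] w 0.00010209588132929393 r,ang 0.1552 -51.31
[[ 0.003 -0.062  0.998]
 [-0.002  0.998  0.062]
 [-1.    -0.002  0.003]]
-53.0 [0.02, -0.24, -0.39]
-55.0 [0.02, -0.53, -0.84]
-57.0 [0.02, -0.81, -1.31]
-59.0 [0.02, -1.06, -1.79]
-61.0 [0.02, -1.3, -2.27]
```

View pics/side6.png

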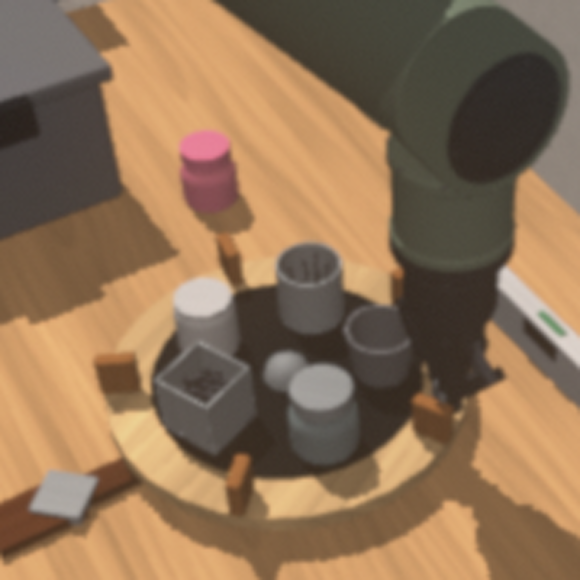

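Run:
```python
from h import *
for nm,uv,z in [("tin",(203,373),.096),("tinc",(206,452),.036),("blkfront",(240,462),.076),("blkleft",(117,361),.076)]:
    p=ray("side",(180+uv[0]/2.9,80+uv[1]/2.9),z)[:2];d=p-AX;print(nm,p.round(4),np.hypot(*d).round(4),np.degrees(np.arctan2(d[1],d[0])).round(1))
```

```text
tin [0.4776 0.0765] 0.083 -165.7
tinc [0.4588 0.0457] 0.1118 -152.6
blkfront [ 0.4683 -0.0117] 0.1411 -129.5
blkleft [0.4246 0.1463] 0.1423 159.8
```

Emit:
step_arm(targets=[[[0,-0.3,-0.4,0,0,0,0],[0,-0.5,-0.8,0,0,0,0],[0,-0.8,-1.3,0,0,0,0],[0,-1.1,-1.8,0,0,0,0],[0,-1.2,-2.0,0,0,0,0],[0,-1.2,-2.0,0,0,0,0],[0,-0.6,-1.0,0,0,0,0],[-2,0.2,0,0,0,0,0],[-5,0.2,0,0,0,0,0],[-8,0.2,0,0,0,0,0]]])

```text
clock: 8.7
position: [0.6546, -0.0216, 0.1508]
tool_rot: [-1.202, 1.568, -1.14]
force: [0.9, 0.3, 0.2]
grip_width: -0.0003
```

Emit:
step_arm(targets=[[[-4,-4,0,0,0,0,0],[-8,-8,0,0,0,0,0],[-12,-12,0,0,0,0,0],[-12,-16,0,0,0,0,0],[-12,-20,0,0,0,0,0],[-12,-24,0,0,0,0,0],[-12,-27,0,0,0,0,0],[-12,-30,0,0,0,0,0],[-12,-30,0,0,0,0,0]]])

```text
clock: 9.6
position: [0.6727, -0.3252, 0.271]
tool_rot: [-1.574, 1.566, -1.516]
force: [0.4, 0.2, -0.2]
grip_width: 0.0002
```

Run:
```python
from h import *
st()
for n in("top","side"):
    im=eyes.grab_frame(n)
    cv2.imwrite(f"pics/{n}7raw.png",im[:,:,::-1])
    y0,x0=(200,180) if n=="top" else (80,180)
    cv2.imwrite(f"pics/{n}7.png",cv2.resize(im[y0:y0+200,x0:x0+200,::-1],None,fx=2.9,fy=2.9,interpolation=cv2.INTER_CUBIC))
    if n=="top":
      for c,s in blobs(im,(11,122,145),(15,160,200),(200,203,350,350),20):
        p=ray("top",c,.076);d=p[:2]-AX;print(c,s[4],p.round(4),np.hypot(*d),np.degrees(np.arctan2(d[1],d[0])))
```

```text
9.6 [ 0.6727 -0.3252  0.271 ] F [ 0.4  0.2 -0.2] w 0.00016871560746085367 r,ang 0.4376 -74.82
[[ 0.    -0.058  0.998]
 [-0.005  0.998  0.058]
 [-1.    -0.005 -0.   ]]
[266.8 212.6] 64 [0.7055 0.106  0.076 ] 0.14764153760534884 3.474669268123627
[328.6 249.6] 68 [ 0.6131 -0.0421  0.076 ] 0.14964986833733998 -68.45484654307542
[209.7 258.4] 69 [0.5951 0.2407 0.076 ] 0.1482951522043233 75.56643599633408
[310. 322.] 78 [0.4434 0.0024 0.076 ] 0.14877210007188185 -140.46455203947136
[234.8 327.6] 72 [0.4319 0.1767 0.076 ] 0.1492308795138128 147.75062573389704
```

View pics/top7.png

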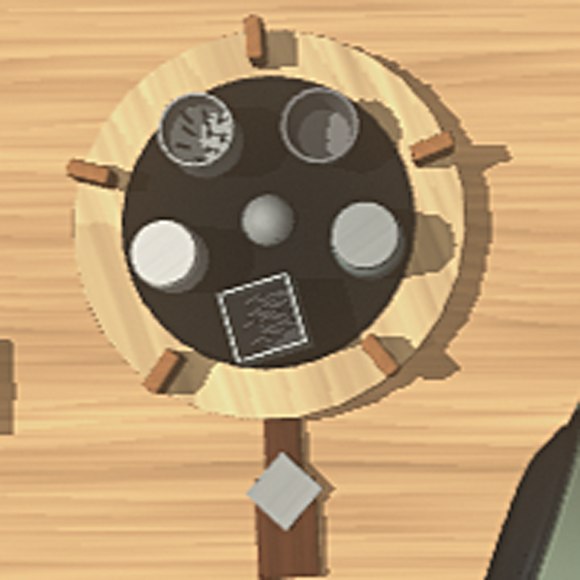

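View pics/side7.png

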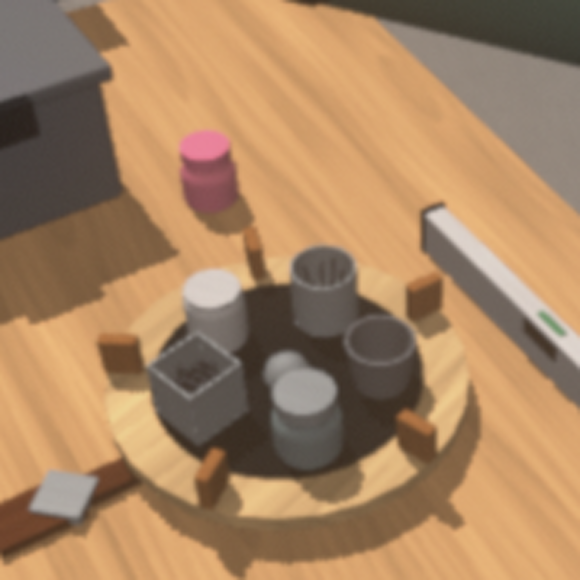

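Run:
```python
from h import *
def lat(p,D,A=AX):
    f=(D-A)/np.linalg.norm(D-A);d=p-A
    return (np.dot(d,f).round(4),(f[0]*d[1]-f[1]*d[0]).round(4))
Dt=ray("top",(278,368.9),.014)[:2]
c=np.mean([(218,296),(288,273),(308,341),(240,363)],0);uv=(180+(c[0]+.5)/2.9-.5,200+(c[1]+.5)/2.9-.5)
for z in(.094,.096): p=ray("top",uv,z)[:2];print("top",uv,p,lat(p,Dt),"wrt x axis only",p-AX)
c=np.mean([(149,371),(198,333),(246,359),(196,398)],0);uv=(180+(c[0]+.5)/2.9-.5,80+(c[1]+.5)/2.9-.5)
p=ray("side",uv,.096)[:2];print("side",p,lat(p,Dt))
hs=ray("side",(180+65/2.9,80+494/2.9),.014)[:2];print("side w/ side dia",lat(p,hs))
im=cv2.imread("pics/top7raw.png")
cv2.imwrite("pics/top7z.png",cv2.resize(im[285:405,225:335],None,fx=5,fy=5,interpolation=cv2.INTER_CUBIC))
```

```text
top (np.float64(270.5344827586207), np.float64(309.41379310344826)) [0.47175831 0.09204113] (np.float64(0.0865), np.float64(-0.0007)) wrt x axis only [-0.08634169 -0.00505887]
top (np.float64(270.5344827586207), np.float64(309.41379310344826)) [0.47160846 0.09179689] (np.float64(0.0867), np.float64(-0.0005)) wrt x axis only [-0.08649154 -0.00530311]
side [0.47692836 0.08878787] (np.float64(0.0815), np.float64(0.0029))
side w/ side dia (np.float64(0.0816), np.float64(0.0024))
```

View pics/top7z.png

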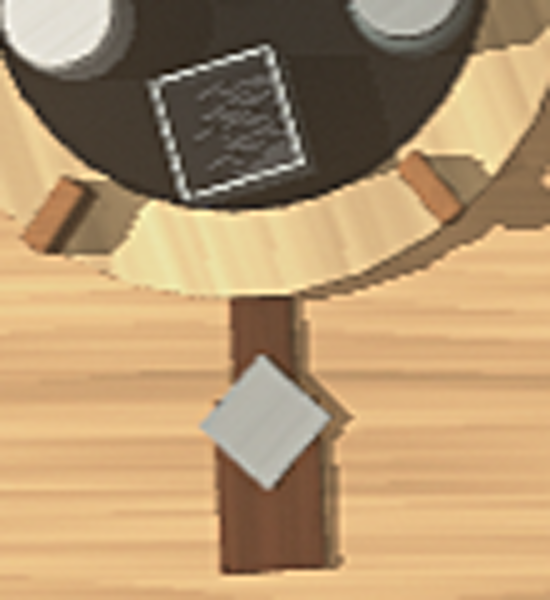

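Both views put the tin within 3 mm of the pointer line. The arm is clear and everything is upright, so I'm handing in.

Run:
```python
from h import *
print(np.abs(bot.observe()["qd"]).max()); bot.job_done()
```

```text
0.02414420937898548
the job is handed in; nothing more can be done
```

The square tin of fence staples now stands at the front, in line with the pointer, and I have handed the job in. `job_done` gives no verdict.

**What I did:** with the fingers shut, I pushed one rim block clockwise so the carousel turned about 121°. I then backed the arm off and moved it about 0.4 m clear to the right. The clock read about 9.7 s of the 54 s allowed.

**Last checks:**

| Check | Result | Limit |
|---|---|---|
| Tin off the pointer line, top camera | about 0.5 mm | 13 mm |
| Tin off the pointer line, side camera | about 2.5–3 mm, on the opposite side | 13 mm |
| Tin distance from the axis, top / side camera | 87 mm / 82 mm | 65–105 mm |

- **Camera disagreement:** the two cameras differ by about 3 mm across the pointer line and 5 mm along it. Both readings are well inside the limits.
- **Containers:** all five looked upright in the last pictures, and the arm and fingers stayed clear of them in every picture I took.
- **Forces:** the wrist readings after each move stayed below about 3 N.
- **Bench tools:** the finger path stayed clear of the level, screwdriver and pliers. I did not measure their positions again at the end.
- **Standstill:** I did not measure the turntable's speed separately. Nothing was touching it by then, and its friction stops it at once.

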